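# Set the eccentric guide disc and prove the gap with the pin plate

## Task

The gap between the white eccentric disc and the fence is too tight: turn the disc by its bolt head until the narrow pin plate will just pass with a few millimetres of play, 10 mm at most. Then prove the gap: take the narrow plate by its pin, slide it lengthwise along the table beside the fence and through the gap without forcing it, in at the end nearer the plates and out at the other, and leave it flat there, clear of the disc but still beside the fence. Leave the disc as set and the wide pin plate alone.

Things in the scene. Friction and masses are not known exactly. Their poses are not given: they have to be found in the camera images.
- guide: Aluminium fence facing a white eccentric disc on a bolt, fixed to the table on a flat grey patch. Origin: on the table, on the bolt's axis; z up, +x square to the fence, +y along it, the way to slide. Fence 18 mm high, 22 thick, working face at x = 58 mm, from y = -125 to 155 mm. Disc 48 mm across, top 18 mm above the table, its centre 16 mm off the bolt's axis. The lane between them is bare table.
- head (a point): Bolt head that turns with the disc: an upright steel bar on the bolt's axis, 40 mm long, 14 mm thick, from 24 to 58 mm above the table. This point is its centre, 41 mm up; x runs along its length, from the bolt's axis towards the disc's centre; z up.
- cam (a joint): Angle (rad) of disc and head about the bolt, from guide +x to head x, growing counter-clockwise from above; 0 to 3.0. At 0 the disc's centre is nearest the fence. Gap in mm = 34 - 16 cos(angle), narrowest at guide y = 16 sin(angle): 24 at 0.90, 29 at 1.25, 34 at 1.57 rad. Starts at 0.05 to 0.55. Stiff (0.25 N m), stays where left.
- narrow_plate_center (a point): The gauge: loose flat dark steel plate 70 mm long, 24 wide, 12 thick, with half-round ends, flat on the table; in its middle an upright bright steel pin, 14 x 14 mm square, its top 54 mm above the table; 0.2 kg. This point is on the pin's axis 27 mm above the plate's underside; x along the plate's length, z up; the pin's sides are parallel to the plate's.
- wide_plate_center (a point): The wide pin plate, not to be used: like the narrow one but 40 mm wide. This point is on its pin's axis, 27 mm above its underside; x along its length.
Mind the look-alikes: they are no part of the job. What is shaped like the part that bears narrow_plate_center but green or yellow is not meant.

How it is judged (in metres and radians):
On the way, in this order (a step that is already met when the one before it is completed fails the run):
1. the disc is turned so that the gap is 24 to 34 mm, with the narrow plate not yet in it (value of joint cam between 0.88 and 1.6 rad and y of narrow_plate_center in the frame of guide below -0.065 m), for 0.2 s.
2. the narrow plate, flat on the table and lengthwise beside the fence, enters the gap from the -y end (value of joint cam between 0.88 and 1.6 rad and y of narrow_plate_center in the frame of guide between -0.065 and -0.02 m and x of narrow_plate_center in the frame of guide between 0.022 and 0.056 m and height (world z) of narrow_plate_center below 0.036 m and angle between narrow_plate_center's own z axis and vertical below 0.17 rad and angle between the x axis of narrow_plate_center and the y axis of guide, either way round below 0.3 rad), for 0.05 s.
3. the narrow plate is in the gap (value of joint cam between 0.88 and 1.6 rad and y of narrow_plate_center in the frame of guide between -0.01 and 0.035 m and x of narrow_plate_center in the frame of guide between 0.022 and 0.056 m and height (world z) of narrow_plate_center below 0.036 m and angle between narrow_plate_center's own z axis and vertical below 0.17 rad and angle between the x axis of narrow_plate_center and the y axis of guide, either way round below 0.3 rad), for 0.05 s.
At the end, for the whole second after the job is handed in: The gap is still 24 to 34 mm; the narrow plate is at rest, flat on the table, past the disc (centre 55 to 155 mm along the fence from the bolt's axis) and beside the fence (centre 2 to 36 mm from its face, parallel within 17 degrees); the wide plate is within 20 mm of its start (value of joint cam between 0.88 and 1.6 rad and y of narrow_plate_center in the frame of guide between 0.055 and 0.155 m and x of narrow_plate_center in the frame of guide between 0.022 and 0.056 m and height (world z) of narrow_plate_center below 0.031 m and angle between narrow_plate_center's own z axis and vertical below 0.17 rad and angle between the x axis of narrow_plate_center and the y axis of guide, either way round below 0.3 rad and linear speed of narrow_plate below 0.02 m/s and distance of wide_plate_center from where it was at the start of the episode below 0.02 m); the robot touches nothing.
It fails at once if the wide pin plate is moved by more than 20 mm (distance of wide_plate_center from where it was at the start of the episode above 0.02 m).
It fails at once if the narrow plate is forced past the disc (more than 40 N between them) (contact force between narrow_plate and cam above 40 N).
It also fails if it takes over 48 s, if anything falls off the work surface, if the arm or the gripper's body presses on something with over 40 N, if the wrist force passes 120 N, or if a joint passes its speed limit or range.

## Robot

A 6-joint arm with a two-finger parallel gripper is mounted at the origin on the work surface. World frame = base frame: x ahead of the robot, y to its left, z up, the work surface at z = 0. Lengths are in m, angles in degrees, forces in N, time in s.
With the tool pointing down it reaches from about 0.3 to 0.75 m from the base axis. Payload 8.5 kg.
Tool frame: the origin (TCP) lies midway between the tips of the shut fingers; the grasp point (between the pads) lies 19 mm behind it (env.grip_depth is the distance from the TCP to the grasp point, in m); x points along the fingers, y is the direction in which the jaws open and shut, and the axes are right-handed (so a half turn about x gives the same grasp; the last joint's range is limited). The gripper opens to 85 mm and grips with 20 to 120 N. Pads are 22 mm wide; open, the fingers measure 114 mm over their backs; the gripper's body (76 mm by 85 mm) begins 54 mm behind the grasp point. The pads swing forward as they close: fully open they stand 13 mm farther back than shut.
Start: joints at [-84.872, 21.807, 74.336, -0, 83.858, -12.336], TCP at [0.165, -0.525, 0.231] pointing down, gripper open.
Joint ranges: [-178.18, 178.18], [-50.72, 133.34], [12.68, 142.11], [-81.47, 261.47], [9.98, 163.14], [-165.26, 165.26]. Speed limits (degrees/s): [136.94, 136.94, 180, 180, 180, 180].

## Interface

Orientations are given as a 3x3 rotation matrix whose columns are the frame's x, y, z axes.
In Python, from rig import env gives the robot as it stands.
- The arm moves only by the tool play_rows, never from a script. Its arguments are lists of equal length, an entry for each row: "travel": the shift along the world's x, y, z in cm, a list of three; "rotation": the turn, a rotation vector about the world's x, y, z in rad, a list of three; "claw": the finger opening in cm, from 0 to 8.54. A call has 1 to 12 rows; each row shifts and turns the pose as measured when the row begins; what a row does not reach is not made up. A row lasts 1/12 s, in which the tool goes at most 41.7 mm and 7.16 degrees, less where a joint would pass 70% of its speed; a pose out of reach is approached as far as the arm can. A call is refused whole if a number of a shift passes 4.17 or a number of a turn 0.125, either way. A call with a gripper value outside its range is refused whole. The fingers move at their own pace and stop on an object; "squeeze" is the grip in N (left out, the last holds). Time passes only in rows, so rows that do not move let the fingers close. It gives the time, the measured TCP pose, the force and the opening at its end, in the units of the state.
- env.observe(): the state, without advancing time (a new reading comes with each control period).
- env.get_image(name): name is "side" or "top"; returns the picture (400x640x3 uint8, red, green, blue); there is no depth.
- env.camera_info(name): a dict with "vertical_fov" (degrees; the focal length in pixels is half the picture's height over the tangent of half this angle, whatever the lens; pixels are square), "cx", "cy" (the principal point, pixels), "eye" and "rotation" of the camera in the world. Camera axes: x right, y down, z forward; pixel columns grow to the right and rows downward; lengths in m; the calibration is good to about 2 mm. A picture is of the moment at which its call begins. camera_info takes no time and is no camera call.
- env.close_job(): hands the job in, once; it reports no verdict.
The state is a dict: "time_s": time; "q": joint angles; "qvel": joint speeds; "joint_efforts": joint torques, N m; "position": TCP position; "tool_rot": TCP orientation; "ft_force": force on the tool from outside, world axes, zero at the start; "wrist_torque": the same for the moment, N m; "grip_width": finger opening in m.
Only numpy, scipy, OpenCV 4.12 (cv2) and the standard library are available. Lean on these libraries where they do the work, as an engineer would, in place of code of your own. Each camera call takes 0.05 s, during which the arm holds its last target.

## Working session

There is one attempt and no reset: what is moved stays moved. The work goes in short steps, Python scripts to look and compute and a tool call to move; the robot and the scene stay as the last step left them, time stands still between calls to the robot, and variables do not carry over. Pictures are saved under pics/ and viewed, and the job is handed in when it is done.

Besides the shell and the picture viewer there is one more tool, called after "Call:" in YAML: its name, and indented under it one key for each argument. play_rows: Moves the arm, as the interface text tells. Its arguments: {"type":"object","properties":{"travel":{"type":"array","items":{"type":"array","items":{"type":"number"}}},"rotation":{"type":"array","items":{"type":"array","items":{"type":"number"}}},"claw":{"type":"array","items":{"type":"number"}},"squeeze":{"type":"number"}},"required":["travel","rotation","claw"]}

```bash
ls; mkdir -p pics; cat > a.py <<'E'
from rig import env
import cv2,numpy as np
for n in("top","side"):
    im=env.get_image(n); cv2.imwrite(f"pics/{n}0.png",im[:,:,::-1]); 
    print(n,env.camera_info(n))
s=env.observe(); print(s); print(env.grip_depth)
E
python3 a.py
```

```text
pics
top {'vertical_fov': 42.06020039129675, 'cx': 317.1771124265275, 'cy': 194.42960058796055, 'eye': array([ 0.40107277, -0.08071666,  0.85854393]), 'rotation': array([[ 0.01726369, -0.99275888,  0.11887712],
       [-0.99932489, -0.02098861, -0.03015377],
       [ 0.03243049, -0.1182763 , -0.992451  ]])}
side {'vertical_fov': 54.793589953289, 'cx': 325.9894357451011, 'cy': 197.66213797062153, 'eye': array([ 0.22976806, -0.55304584,  0.43963329]), 'rotation': array([[ 0.84280054, -0.33383639,  0.42218541],
       [-0.53788159, -0.4943572 ,  0.6828575 ],
       [-0.01925229, -0.80259842, -0.59620896]])}
{'time_s': 0.1, 'q': array([-8.48726621e+01,  2.18364124e+01,  7.43769422e+01,  4.14503365e-05,
        8.38575947e+01, -1.23377752e+01]), 'qvel': array([ 0.01935137, -0.12967348, -0.16656359,  0.05246921,  0.04765657,
       -0.05621617]), 'joint_efforts': array([ 4.17147370e-03, -4.49219978e+01, -2.31654739e+01, -1.89575212e-04,
        3.65005602e-03,  2.24950878e-05]), 'position': array([ 0.16502603, -0.52440128,  0.23080066]), 'tool_rot': array([[-1.09949679e-04,  3.00124893e-01, -9.53899909e-01],
       [ 1.23340703e-03, -9.53899149e-01, -3.00124796e-01],
       [-9.99999233e-01, -1.20954548e-03, -2.65295249e-04]]), 'ft_force': array([-0.3675285 ,  0.39547606,  0.48214519]), 'wrist_torque': array([-0.04405713,  0.01867504,  0.00193664]), 'grip_width': 0.08525908131686101}
0.0187
```

View pics/top0.png

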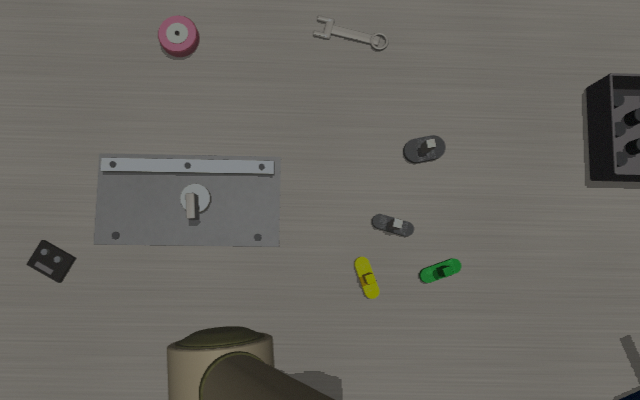

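View pics/side0.png

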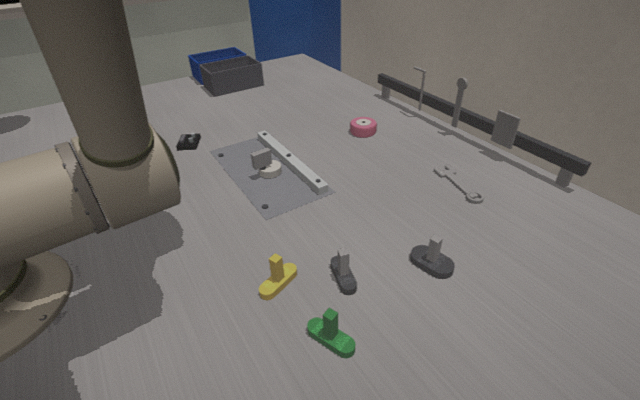

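The top view shows the fence at (101–274, 166), the disc at (195,198) with the head at (192,205), the narrow plate at (392,225) and the wide one at (425,149). The yellow and green plates are the look-alikes. Next I'll measure positions from the pixels.

```bash
cat > h.py <<'E'
import numpy as np,cv2
from rig import env
I={n:env.camera_info(n) for n in("top","side")}
def ray(n,u,v):
    c=I[n];f=200/np.tan(np.radians(c["vertical_fov"]/2))
    d=np.array([(u-c["cx"])/f,(v-c["cy"])/f,1.]);return c["eye"],c["rotation"]@d
def onz(n,u,v,z):
    e,d=ray(n,u,v);return e+d*(z-e[2])/d[2]
def proj(n,p):
    c=I[n];f=200/np.tan(np.radians(c["vertical_fov"]/2));q=c["rotation"].T@(np.array(p)-c["eye"])
    return c["cx"]+f*q[0]/q[2],c["cy"]+f*q[1]/q[2]
E
python3 - <<'E'
import cv2
for n,b,m in(("top",(90,145,290,255),4),("top",(340,120,470,310),4),("side",(200,120,340,220),5),("side",(250,220,470,360),3)):
    im=cv2.imread(f"pics/{n}0.png");x0,y0,x1,y1=b
    c=cv2.resize(im[y0:y1,x0:x1],None,fx=m,fy=m,interpolation=cv2.INTER_CUBIC)
    c=cv2.convertScaleAbs(c,alpha=1.4)
    h,w=c.shape[:2]
    s=min(800/w,600/h,1); c=cv2.resize(c,None,fx=s,fy=s)
    nm=f"pics/c_{n}_{x0}.png"; cv2.imwrite(nm,c);print(nm,c.shape,m*s)
E
```

```text
pics/c_top_90.png (440, 800, 3) 4.0
pics/c_top_340.png (600, 411, 3) 3.1578947368421053
pics/c_side_200.png (500, 700, 3) 5
pics/c_side_250.png (420, 660, 3) 3
```

View pics/c_top_90.png

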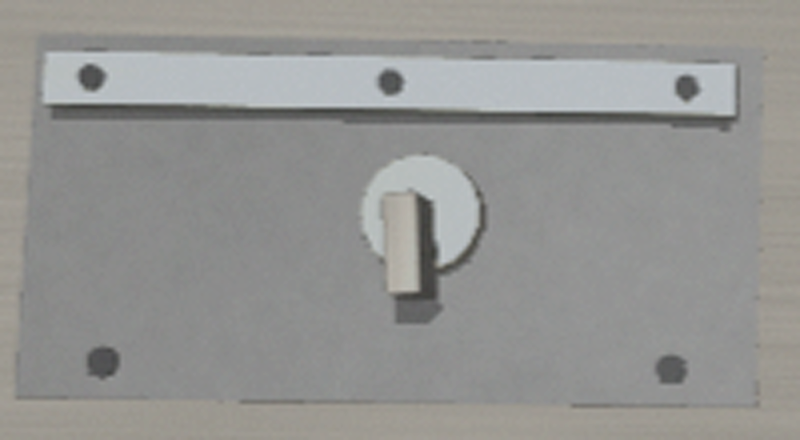

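View pics/c_top_340.png

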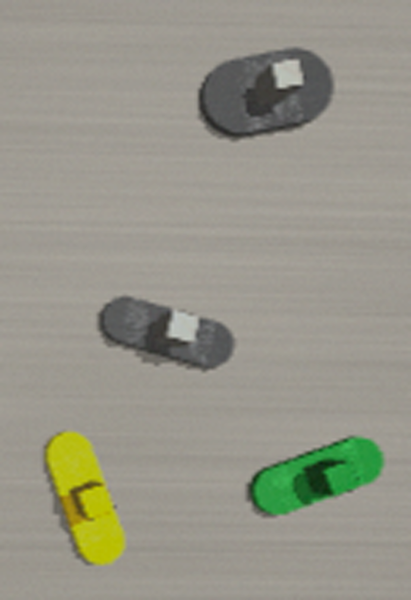

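View pics/c_side_200.png

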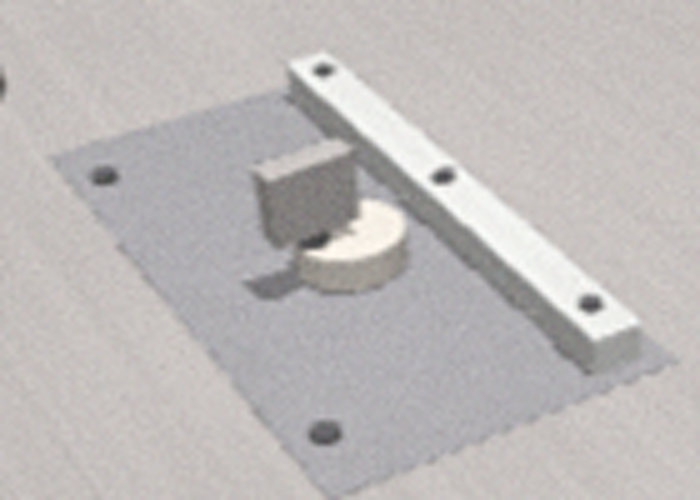

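View pics/c_side_250.png

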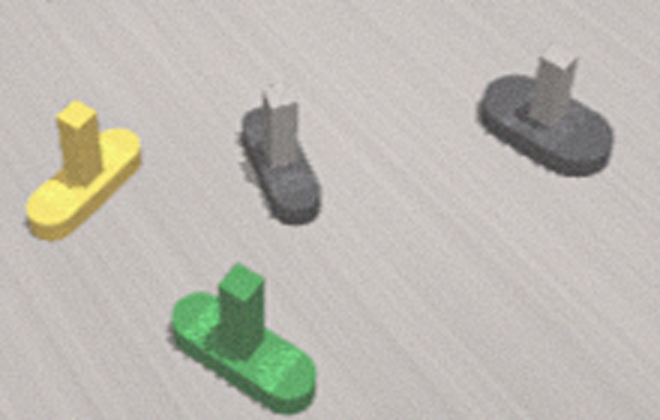

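```bash
cat >> h.py <<'E'
def mask_rect(m):
    cs,_=cv2.findContours(m.astype(np.uint8),cv2.RETR_EXTERNAL,cv2.CHAIN_APPROX_NONE)
    return max(cs,key=cv2.contourArea)
def edges(im,box,th):
    x0,y0,x1,y1=box;k=8
    g=cv2.resize(im[y0:y1,x0:x1],None,fx=k,fy=k,interpolation=cv2.INTER_CUBIC).astype(int)
    c=mask_rect(th(g)).reshape(-1,2)
    return (c+.5)/k-.5+[x0,y0]
def rect(pts,n,z):
    w=np.array([onz(n,u,v,z)[:2] for u,v in pts])*1000
    r=cv2.minAreaRect(w.astype(np.float32));b=cv2.boxPoints(r)
    e=b[1]-b[0] if np.linalg.norm(b[1]-b[0])>np.linalg.norm(b[2]-b[1]) else b[2]-b[1]
    a=np.degrees(np.arctan2(e[1],e[0]))%180
    return np.round(r[0],1),np.round(sorted(r[1]),1),round(a,1)
E
python3 - <<'E'
from h import *
im=cv2.imread("pics/top0.png")
S=lambda g:g.sum(2)
br=lambda g:(S(g)>3*135)
# print sample values
for p in((150,165),(195,190),(192,205),(230,220),(397,223),(385,220),(431,143),(420,155)): print(p,im[p[1],p[0]])
E
```

```text
(150, 165) [138 135 131]
(195, 190) [134 135 131]
(192, 205) [123 129 130]
(230, 220) [104 104 104]
(397, 223) [132 134 131]
(385, 220) [82 81 81]
(431, 143) [129 134 131]
(420, 155) [40 40 42]
```

```bash
python3 - <<'E'
from h import *
im=cv2.imread("pics/top0.png")
S=lambda g:g.sum(2)/3
fence=edges(im,(94,150,282,182),lambda g:(S(g)>118)&(g[:,:,0]>=g[:,:,2]-1)); print("fence",rect(fence,"top",.018))
h=edges(im,(178,185,216,225),lambda g:(g[:,:,2]-g[:,:,0]>2)&(S(g)>95)); print("head",rect(h,"top",.058))
d=edges(im,(175,180,216,225),lambda g:(S(g)>115)); w=np.array([onz("top",u,v,.018)[:2] for u,v in d])*1000
print("disc+head pts x",w.min(0),w.max(0))
# disc circle: use right/upper side pts
c0=np.array(onz("top",195,198,.018)[:2])*1000
from scipy.optimize import least_squares
sel=w[(w[:,0]>c0[0]+2)|(w[:,1]<c0[1]-8)]
r=least_squares(lambda p:np.hypot(*(sel-p[:2]).T)-p[2],[*c0,24],loss='soft_l1');print("disc",r.x)
for nm,box in(("narrow",(385,210,410,240)),("wide",(420,132,442,156))):
    p=edges(im,box,lambda g:S(g)>112 if 0 else (S(g)>122)); print(nm,rect(p,"top",.054))
for nm,box in(("narrow",(362,205,424,245)),("wide",(395,125,455,173))):
    p=edges(im,box,lambda g:S(g)<96); print(nm+" plate",rect(p,"top",.012))
for p in((370,240),(372,210),(397,223),(150,175),(110,200)):print(im[p[1],p[0]])
E
```

```text
fence (array([545.2, 106. ]), array([ 21.8, 278.8]), np.float32(90.4))
head (array([475.9,  91.7]), array([15.5, 39.8]), np.float32(4.2))
disc+head pts x [460.32044404  68.40903887] [515.67693838 115.49779441]
disc [492.87051184  87.87898726  19.94663494]
narrow (array([ 455.6, -231.3]), array([12.5, 12.6]), np.float32(165.4))
wide (array([ 583.9, -284.3]), array([12.3, 12.5]), np.float32(11.7))
narrow plate (array([ 452.7, -229. ]), array([32. , 73.6]), np.float32(75.4))
wide plate (array([ 582.1, -282.5]), array([44.8, 75.5]), np.float32(101.5))
[102 107 111]
[105 112 114]
[132 134 131]
[98 98 97]
[96 98 96]
```

```bash
python3 - <<'E'
from h import *
from scipy.optimize import least_squares
im=cv2.imread("pics/top0.png")
S=lambda g:g.sum(2)/3
d=edges(im,(175,180,216,225),lambda g:(S(g)>115)); w=np.array([onz("top",u,v,.018)[:2] for u,v in d])*1000
for c in((493,88),(492,90)):
  sel=w[(w[:,0]>495)|((w[:,1]<80)&(w[:,0]>480))]
  r=least_squares(lambda p:np.hypot(*(sel-p[:2]).T)-24,[*c],loss='soft_l1');print("disc",r.x,np.abs(r.fun).max(),len(sel))
# side view checks: project estimated features
ims=cv2.imread("pics/side0.png")
P=[(.4759,.0917,.058),(.4556,-.2313,.054),(.5839,-.2843,.054),(.534,-.034,.018),(.534,.245,.018)]
for p in P: print(p,[round(float(x),1) for x in proj("side",p)])
for n in("top","side"):
  pass
# head top ends in side crop: (255,175)-(350,145) front edge
for a in((262,182),(356,150),(255,172),(345,140)): print(onz("side",200+(a[0]+.5)/5-.5,120+(a[1]+.5)/5-.5,.058)*1000)
# fence face top edge in side: crop (595,345)..(290,68)
for a in((595,347),(290,68),(638,325),(325,55)): print("f",onz("side",200+(a[0]+.5)/5-.5,120+(a[1]+.5)/5-.5,.018)*1000)
E
```

```text
disc [489.72754591  91.4301389 ] 17.79879091542798 604
disc [489.72750237  91.4301297 ] 17.798748797700416 604
(0.4759, 0.0917, 0.058) [260.0, 150.4]
(0.4556, -0.2313, 0.054) [343.5, 250.8]
(0.5839, -0.2843, 0.054) [436.6, 237.7]
(0.534, -0.034, 0.018) [318.3, 187.3]
(0.534, 0.245, 0.018) [257.3, 131.9]
[453.55180388  80.18090614  58.        ]
[495.19707966  82.133075    58.        ]
[454.42875309  88.95376957  58.        ]
[495.11500121  92.06708886  58.        ]
f [531.52474148 -39.15776127  18.        ]
f [531.78599448 238.11799929  18.        ]
f [552.88530746 -35.98662922  18.        ]
f [551.45266171 240.96697401  18.        ]
```

Both views agree to within a few mm, apart from a systematic y offset of about 5 mm. I'll hover over the head and check that offset against the visible gripper.

Call:
play_rows:
  travel:
    - [1.5, 3.1, 0]
    - [1.5, 3.1, 0]
    - [1.5, 3.1, 0]
    - [1.5, 3.1, 0]
    - [1.5, 3.1, 0]
    - [1.5, 3.1, 0]
    - [1.5, 3.1, 0]
    - [1.5, 3.1, 0]
    - [1.5, 3.1, 0]
    - [1.5, 3.1, 0]
    - [1.5, 3.1, 0]
    - [1.5, 3.1, 0]
  rotation:
    - [0, 0, -0.012]
    - [0, 0, -0.012]
    - [0, 0, -0.012]
    - [0, 0, -0.012]
    - [0, 0, -0.012]
    - [0, 0, -0.012]
    - [0, 0, -0.012]
    - [0, 0, -0.012]
    - [0, 0, -0.012]
    - [0, 0, -0.012]
    - [0, 0, -0.012]
    - [0, 0, -0.012]
  claw: [5, 5, 5, 5, 5, 5, 5, 5, 5, 5, 5, 5]
  squeeze: 40

```text
time_s: 1.1
position: [0.3453, -0.1382, 0.2261]
tool_rot: [[-0.002, 0.142, -0.99], [0.008, -0.99, -0.142], [-1.0, -0.008, 0.001]]
ft_force: [0.6, -0.5, 0.8]
grip_width: 0.0499
```

Call:
play_rows:
  travel:
    - [1.3, 2.3, -0.8]
    - [1.3, 2.3, -0.8]
    - [1.3, 2.3, -0.8]
    - [1.3, 2.3, -0.8]
    - [1.3, 2.3, -0.8]
    - [1.3, 2.3, -0.8]
    - [1.3, 2.3, -0.8]
    - [1.3, 2.3, -0.8]
    - [1.3, 2.3, -0.8]
    - [1.2, 1.6, -0.8]
    - [0, 0, 0]
    - [0, 0, 0]
  rotation:
    - [0, 0, -0.007]
    - [0, 0, -0.007]
    - [0, 0, -0.007]
    - [0, 0, -0.007]
    - [0, 0, -0.007]
    - [0, 0, -0.007]
    - [0, 0, -0.007]
    - [0, 0, -0.007]
    - [0, 0, -0.007]
    - [0, 0, -0.007]
    - [-0.007, -0.002, 0]
    - [0, 0, 0]
  claw: [4.5, 4.5, 4.5, 4.5, 4.5, 4.5, 4.5, 4.5, 4.5, 4.5, 4.5, 4.5]

```text
time_s: 2.1
position: [0.4781, 0.1042, 0.1403]
tool_rot: [[-0.002, 0.077, -0.997], [-0.0, -0.997, -0.077], [-1.0, 0.0, 0.002]]
ft_force: [0.8, -1.2, 0.0]
grip_width: 0.0452
```

```bash
cat > look.py <<'E'
import sys
from h import *
k=sys.argv[1]
for n in sys.argv[2:]:
    im=env.get_image(n)[:,:,::-1]; cv2.imwrite(f"pics/{n}{k}.png",im)
s=env.observe();print(s["time_s"],np.round(s["position"]*1000,1),np.round(s["tool_rot"],3).tolist(),np.round(s["q"],1))
for n in("top","side"): print(n,"tcp px",np.round(proj(n,s["position"]),1))
E
python3 look.py 1 top side
python3 - <<'E'
import cv2
for n,b,m in(("top",(90,100,290,250),4),("side",(190,80,350,200),5)):
    im=cv2.imread(f"pics/{n}1.png");x0,y0,x1,y1=b
    cv2.imwrite(f"pics/c1_{n}.png",cv2.convertScaleAbs(cv2.resize(im[y0:y1,x0:x1],None,fx=m,fy=m,interpolation=cv2.INTER_CUBIC),alpha=1.4))
E
```

```text
2.2 [478.  103.4 140.8] [[-0.002, 0.075, -0.997], [0.0, -0.997, -0.075], [-1.0, -0.0, 0.002]] [-1.7 21.1 92.1  0.  66.9 84. ]
top tcp px [167.6 197.8]
side tcp px [253.1 109.3]
```

View pics/c1_top.png

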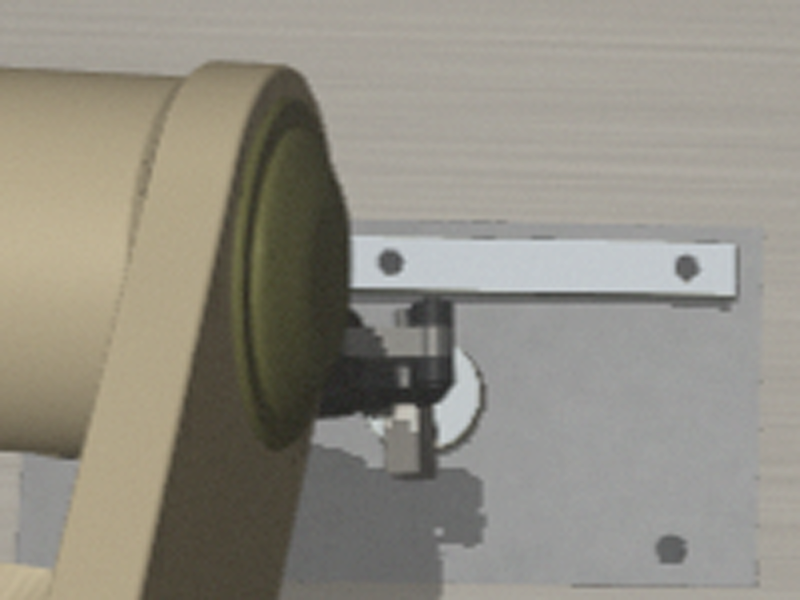

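View pics/c1_side.png

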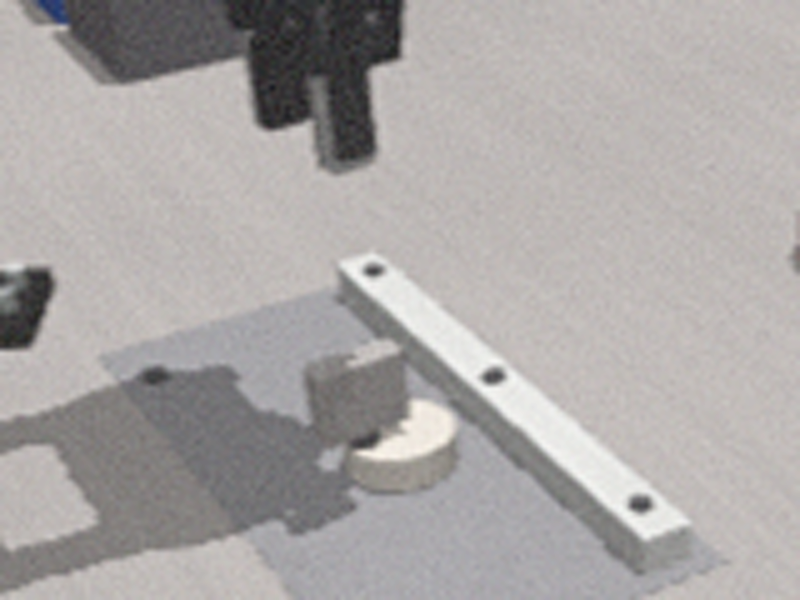

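Call:
play_rows:
  travel:
    - [-0.05, -0.4, -1.4]
    - [-0.05, -0.4, -1.4]
    - [-0.05, -0.4, -1.4]
    - [-0.05, -0.3, -1.4]
    - [-0.05, 0, -1.2]
    - [0, 0, 0]
    - [0, 0, 0]
  rotation:
    - [0, 0, 0]
    - [0, 0, 0]
    - [0, 0, 0]
    - [0, 0, 0]
    - [0, 0, 0]
    - [0, 0, 0]
    - [0, 0, 0]
  claw: [4.5, 4.5, 4.5, 4.5, 4.5, 4.5, 4.5]

```text
time_s: 2.78
position: [0.4746, 0.0818, 0.0745]
tool_rot: [[0.005, 0.068, -0.998], [-0.0, -0.998, -0.068], [-1.0, 0.001, -0.005]]
ft_force: [-0.2, 1.1, -0.1]
grip_width: 0.0448
```

```bash
python3 look.py 2 side
python3 - <<'E'
import cv2
for n,b,m in(("side",(200,90,320,190),6),):
    im=cv2.imread(f"pics/{n}2.png");x0,y0,x1,y1=b
    cv2.imwrite(f"pics/c2_{n}.png",cv2.convertScaleAbs(cv2.resize(im[y0:y1,x0:x1],None,fx=m,fy=m,interpolation=cv2.INTER_CUBIC),alpha=1.4))
E
```

```text
2.8333 [474.6  81.9  74.7] [[0.005, 0.068, -0.998], [-0.001, -0.998, -0.068], [-1.0, 0.001, -0.005]] [-4.3 25.7 98.4 -0.  55.6 81.8]
top tcp px [193.  205.2]
side tcp px [260.5 145.1]
```

View pics/c2_side.png

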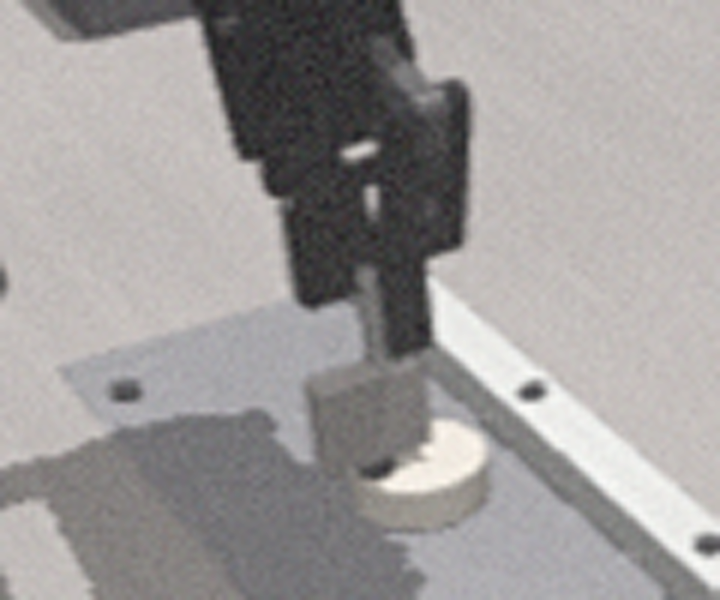

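Call:
play_rows:
  travel:
    - [0, 0.2, -0.8]
    - [0, 0.2, -0.8]
    - [0, 0.1, -0.8]
    - [0, 0, -0.8]
    - [0, 0, -0.8]
    - [0, 0, -0.7]
    - [0, 0, 0]
    - [0, 0, 0]
  rotation:
    - [0, 0.003, 0]
    - [0, 0, -0.002]
    - [0, 0, 0]
    - [0, 0, 0]
    - [0, 0, 0]
    - [0, 0, 0]
    - [0, 0, 0]
    - [0, 0, 0]
  claw: [4.5, 4.5, 4.5, 4.5, 4.5, 4.5, 4.5, 4.5]

```text
time_s: 3.5
position: [0.4753, 0.0872, 0.0246]
tool_rot: [[0.005, 0.066, -0.998], [-0.001, -0.998, -0.066], [-1.0, 0.001, -0.005]]
ft_force: [0.4, 0.5, 0.3]
grip_width: 0.0449
```

```bash
python3 look.py 3 side top
python3 - <<'E'
import cv2
for n,b,m in(("side",(200,90,320,190),6),("top",(90,100,290,250),4)):
    im=cv2.imread(f"pics/{n}3.png");x0,y0,x1,y1=b
    cv2.imwrite(f"pics/c3_{n}.png",cv2.convertScaleAbs(cv2.resize(im[y0:y1,x0:x1],None,fx=m,fy=m,interpolation=cv2.INTER_CUBIC),alpha=1.4))
E
```

```text
3.6 [475.4  87.2  25. ] [[0.006, 0.066, -0.998], [-0.001, -0.998, -0.066], [-1.0, 0.001, -0.006]] [ -3.7  30.6 101.   -0.   48.1  82.6]
top tcp px [196.  207.7]
side tcp px [262.6 165.5]
```

View pics/c3_side.png

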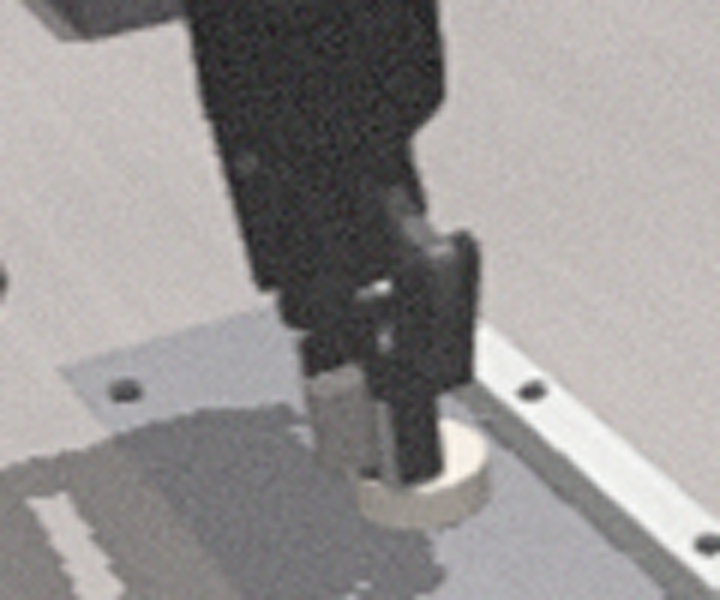

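View pics/c3_top.png

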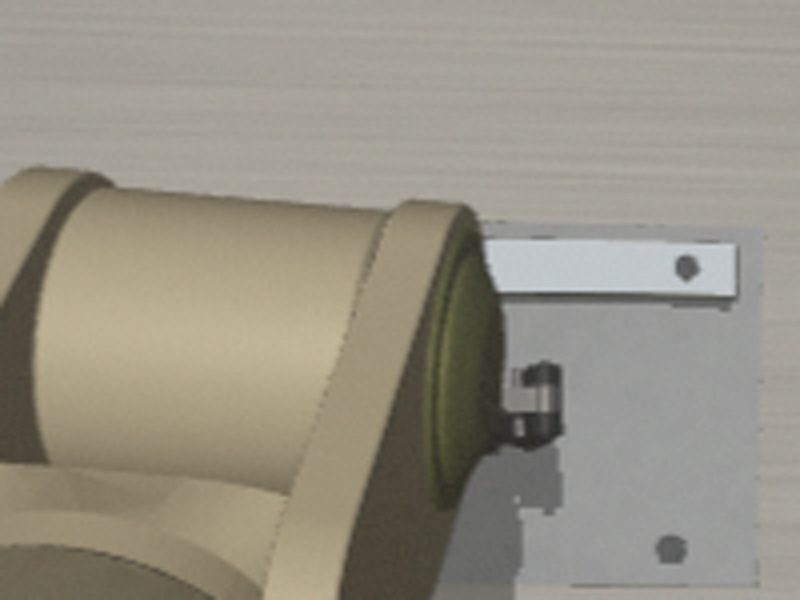

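Call:
play_rows:
  travel:
    - [0, 0, 0]
    - [0, 0, 0]
    - [0, 0, 0]
  rotation:
    - [0, 0, 0]
    - [0, 0, 0]
    - [0, 0, 0]
  claw: [3.2, 2.4, 1.9]
  squeeze: 20

```text
time_s: 3.85
position: [0.4758, 0.0882, 0.0258]
tool_rot: [[0.008, 0.065, -0.998], [0.001, -0.998, -0.065], [-1.0, -0.001, -0.008]]
ft_force: [1.2, 8.2, -4.7]
grip_width: 0.0193
```

```bash
python3 look.py 4 side
python3 - <<'E'
import cv2
for n,b,m in(("side",(230,130,300,190),10),):
    im=cv2.imread(f"pics/{n}4.png");x0,y0,x1,y1=b
    cv2.imwrite(f"pics/c4_{n}.png",cv2.convertScaleAbs(cv2.resize(im[y0:y1,x0:x1],None,fx=m,fy=m,interpolation=cv2.INTER_CUBIC),alpha=1.4))
E
```

```text
3.9 [475.8  88.2  25.7] [[0.008, 0.065, -0.998], [0.001, -0.998, -0.065], [-1.0, -0.001, -0.008]] [-3.60e+00  3.05e+01  1.01e+02  1.00e-01  4.81e+01  8.26e+01]
top tcp px [195.3 207.5]
side tcp px [262.5 164.9]
```

View pics/c4_side.png

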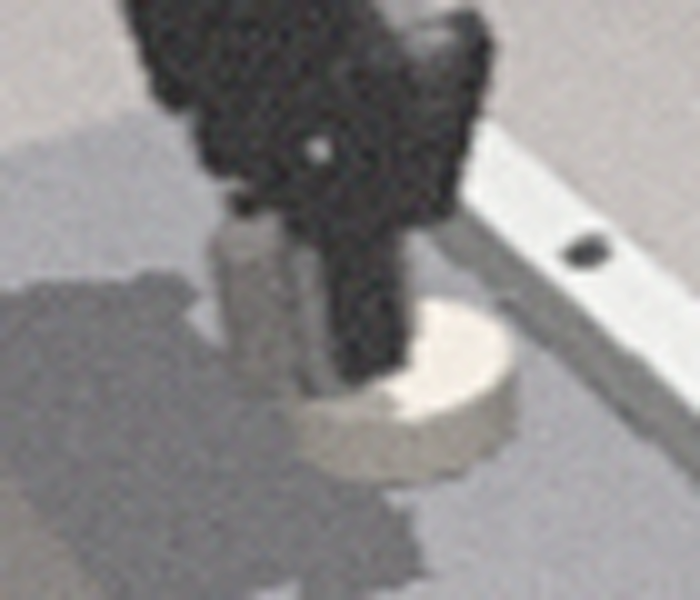

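Call:
play_rows:
  travel:
    - [0, 0.13, 0]
    - [0, 0.13, 0]
    - [0, 0, 0]
    - [0, 0, 0]
  rotation:
    - [0, 0, 0]
    - [0, 0, 0]
    - [0, 0, 0]
    - [0, 0, 0]
  claw: [1.9, 1.9, 1.7, 1.5]

```text
time_s: 4.23
position: [0.4761, 0.0912, 0.0265]
tool_rot: [[0.009, 0.066, -0.998], [0.001, -0.998, -0.066], [-1.0, -0.0, -0.009]]
ft_force: [0.1, -1.5, -1.5]
grip_width: 0.0151
```

Call:
play_rows:
  travel:
    - [0, 0, 0]
    - [0, 0, 0]
    - [0, 0, 0]
    - [0, 0, 0]
  rotation:
    - [0, 0, 0]
    - [0, 0, 0]
    - [0, 0, 0]
    - [0, 0, 0]
  claw: [1.3, 1.1, 1.0, 1.0]
  squeeze: 60

```text
time_s: 4.57
position: [0.4761, 0.0909, 0.0267]
tool_rot: [[0.009, 0.067, -0.998], [0.001, -0.998, -0.067], [-1.0, 0.0, -0.009]]
ft_force: [0.3, 1.3, -0.0]
grip_width: 0.0132
```

Call:
play_rows:
  travel:
    - [0, 0, 0]
    - [0, 0, 0]
    - [0, 0, 0]
    - [0, 0, 0]
    - [0, 0, 0]
  rotation:
    - [0, 0, 0.08]
    - [0, 0, 0.08]
    - [0, 0, 0.08]
    - [0, 0, 0.08]
    - [0, 0, 0]
  claw: [1.0, 1.0, 1.0, 1.0, 1.0]

```text
time_s: 4.98
position: [0.4761, 0.0909, 0.0267]
tool_rot: [[0.008, 0.386, -0.923], [0.005, -0.923, -0.386], [-1.0, -0.001, -0.01]]
ft_force: [-0.3, 0.3, 0.3]
grip_width: 0.0131
```

Call:
play_rows:
  travel:
    - [0, 0, 0]
    - [0, 0, 0]
    - [0, 0, 0]
    - [0, 0, 0]
    - [0, 0, 0]
    - [0, 0, 0]
    - [0, 0, 0]
    - [0, 0, 0]
    - [0, 0, 0]
    - [0, 0, 0]
  rotation:
    - [0, 0, 0.1]
    - [0, 0, 0.1]
    - [0, 0, 0.1]
    - [0, 0, 0.1]
    - [0, 0, 0.1]
    - [0, 0, 0.1]
    - [0, 0, 0.1]
    - [0, 0, 0.1]
    - [0, 0, 0]
    - [0, 0, 0]
  claw: [1.0, 1.0, 1.0, 1.0, 1.0, 1.0, 1.0, 1.0, 1.0, 1.0]

```text
time_s: 5.82
position: [0.476, 0.091, 0.0266]
tool_rot: [[0.001, 0.932, -0.362], [0.011, -0.362, -0.932], [-1.0, -0.003, -0.01]]
ft_force: [-0.9, 0.5, 0.4]
grip_width: 0.0137
```

Call:
play_rows:
  travel:
    - [0, 0, 0]
    - [0, 0, 0]
    - [0, 0, 0]
    - [0, 0, 0]
    - [0, 0, 0]
    - [0, 0, 2]
    - [0, 0, 2.5]
    - [0, 0, 3]
    - [0, 0, 3]
    - [0, -2, 2]
    - [0, -3.5, 0]
    - [0, -3.5, 0]
  rotation:
    - [0, 0, 0.05]
    - [0, 0, 0]
    - [0, 0, 0]
    - [0, 0, 0]
    - [0, 0, 0]
    - [0, 0, 0]
    - [0, 0, 0]
    - [0, 0, 0]
    - [0, 0, 0]
    - [0, 0, 0]
    - [0, 0, -0.1]
    - [0, 0, -0.1]
  claw: [1.0, 1.0, 2.5, 4.0, 4.0, 4.0, 4.0, 4.0, 4.0, 4.0, 4.0, 4.0]

```text
time_s: 6.82
position: [0.474, 0.003, 0.1574]
tool_rot: [[0.002, 0.855, -0.518], [0.012, -0.518, -0.855], [-1.0, -0.005, -0.011]]
ft_force: [1.7, -0.3, -0.1]
grip_width: 0.0402
```

Call:
play_rows:
  travel:
    - [-0.15, -1.8, 0]
    - [-0.15, -1.8, 0]
    - [-0.15, -1.8, 0]
    - [-0.15, -1.8, 0]
    - [-0.15, -1.8, 0]
    - [-0.15, -1.8, 0]
    - [-0.15, -1.8, 0]
    - [-0.15, -1.8, 0]
    - [-0.15, -1.8, -0.5]
    - [-0.15, -1.8, -0.5]
    - [-0.15, -1.8, -0.5]
    - [0, -1.8, 0]
  rotation:
    - [-0.006, 0, -0.1]
    - [-0.006, 0, -0.1]
    - [0, 0, -0.1]
    - [0, 0, -0.1]
    - [0, 0, -0.1]
    - [0, 0, -0.1]
    - [0, 0, -0.1]
    - [0, 0, -0.1]
    - [0, 0, -0.1]
    - [0, 0, -0.1]
    - [0, 0, -0.1]
    - [0, 0, -0.1]
  claw: [4.0, 4.0, 4.0, 4.0, 4.0, 4.0, 4.0, 4.0, 4.0, 4.0, 4.0, 4.0]

```text
time_s: 7.82
position: [0.4555, -0.2267, 0.1438]
tool_rot: [[0.001, -0.256, -0.967], [-0.008, -0.967, 0.256], [-1.0, 0.008, -0.003]]
ft_force: [0.2, -0.2, 0.4]
grip_width: 0.04
```

```bash
python3 look.py 5 side top
python3 - <<'E'
import cv2
im=cv2.imread("pics/top5.png");b=(80,130,480,330);x0,y0,x1,y1=b
cv2.imwrite("pics/c5_top.png",cv2.convertScaleAbs(cv2.resize(im[y0:y1,x0:x1],None,fx=2,fy=2,interpolation=cv2.INTER_CUBIC),alpha=1.4))
E
```

```text
7.9167 [ 456.1 -228.2  144.3] [[0.002, -0.255, -0.967], [-0.01, -0.967, 0.255], [-1.0, 0.009, -0.005]] [-39.7  22.5  88.9  -0.4  68.1  65.2]
top tcp px [407.6 218.2]
side tcp px [343.  198.3]
```

View pics/c5_top.png

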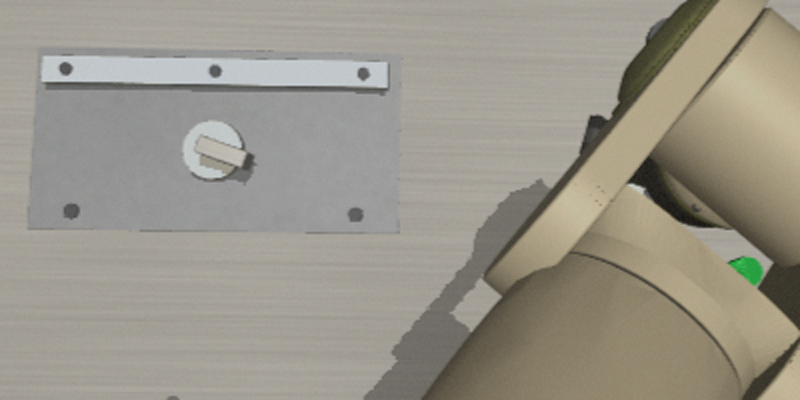

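View pics/side5.png

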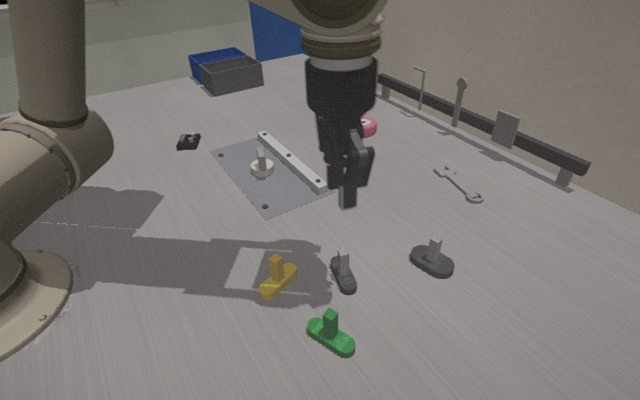

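```bash
python3 - <<'E'
from h import *
from scipy.optimize import least_squares
im=cv2.imread("pics/top5.png")
S=lambda g:g.sum(2)/3
h=edges(im,(172,190,208,218),lambda g:(g[:,:,2]-g[:,:,0]>2)&(S(g)>100)); print("head",rect(h,"top",.058))
d=edges(im,(165,182,208,225),lambda g:(S(g)>116)); w=np.array([onz("top",u,v,.018)[:2] for u,v in d])*1000
sel=w[(w[:,0]>490)|(w[:,1]>110)]
r=least_squares(lambda p:np.hypot(*(sel-p[:2]).T)-24,[482,106],loss='soft_l1');print("disc",r.x,np.abs(r.fun).mean(),w.min(0),w.max(0))
f=edges(im,(94,150,282,182),lambda g:(S(g)>118)&(g[:,:,0]>=g[:,:,2]-1)); print("fence",rect(f,"top",.018))
fw=np.array([onz("top",u,v,.018)[:2] for u,v in f])*1000
for a,b in((-20,40),(40,80),(80,130),(130,180),(180,230)):
    s=fw[(fw[:,1]>a)&(fw[:,1]<b)]; lo=s[s[:,0]<545]; print(a,b,np.median(lo[:,0]))
E
```

```text
head (array([476.3,  90.6]), array([13.9, 39.1]), np.float32(71.9))
disc [481.46505674 104.85728993] 3.205689926945342 [458.03546149  78.64853101] [505.34624852 129.91501067]
fence (array([545.5, 106.1]), array([ 22.4, 279.7]), np.float32(90.3))
-20 40 535.5750147954767
40 80 534.8317141898374
80 130 535.0961916112572
130 180 534.4671413702579
180 230 534.6371937911005
```

Call:
play_rows:
  travel:
    - [0, -0.3, -1.5]
    - [0, 0, -1.5]
    - [0, 0, -1.5]
    - [0, 0, -1.5]
    - [0, 0, -1.5]
    - [0, 0, -1.5]
    - [0, 0, -1.0]
    - [0, 0, 0]
    - [0, 0, 0]
  rotation:
    - [0.009, 0.002, 0]
    - [0, 0, 0]
    - [0, 0, 0]
    - [0, 0, 0]
    - [0, 0, 0]
    - [0, 0, 0]
    - [0, 0, 0]
    - [0, 0, 0]
    - [0, 0, 0]
  claw: [4.0, 4.0, 4.0, 4.0, 4.0, 4.0, 4.0, 4.0, 4.0]

```text
time_s: 8.67
position: [0.4565, -0.2259, 0.042]
tool_rot: [[0.003, -0.243, -0.97], [-0.0, -0.97, 0.243], [-1.0, -0.0, -0.003]]
ft_force: [-0.6, -0.1, 0.8]
grip_width: 0.0402
```

Call:
play_rows:
  travel:
    - [-0.05, -0.3, -0.2]
    - [0, -0.2, -0.4]
    - [0, 0, -0.7]
    - [0, 0, -0.6]
    - [0, 0, 0]
    - [0, 0, 0]
  rotation:
    - [0, 0.003, -0.012]
    - [0, 0, 0]
    - [0, 0, 0]
    - [0, 0, 0]
    - [0, 0, 0]
    - [0, 0, 0]
  claw: [4.0, 4.0, 4.0, 4.0, 4.0, 4.0]

```text
time_s: 9.17
position: [0.457, -0.2313, 0.0237]
tool_rot: [[0.003, -0.254, -0.967], [-0.003, -0.967, 0.254], [-1.0, 0.002, -0.004]]
ft_force: [0.5, -0.0, -0.5]
grip_width: 0.0396
```

```bash
python3 look.py 6 side
python3 - <<'E'
import cv2
im=cv2.imread("pics/side6.png");b=(290,190,410,310);x0,y0,x1,y1=b
cv2.imwrite("pics/c6.png",cv2.convertScaleAbs(cv2.resize(im[y0:y1,x0:x1],None,fx=5,fy=5,interpolation=cv2.INTER_CUBIC),alpha=1.4))
E
```

```text
9.2167 [ 457.  -231.3   23.6] [[0.003, -0.253, -0.967], [-0.003, -0.967, 0.253], [-1.0, 0.002, -0.003]] [-40.1  32.7  96.4  -0.   50.7  64.6]
top tcp px [394.2 223.2]
side tcp px [344.1 265.4]
```

View pics/c6.png

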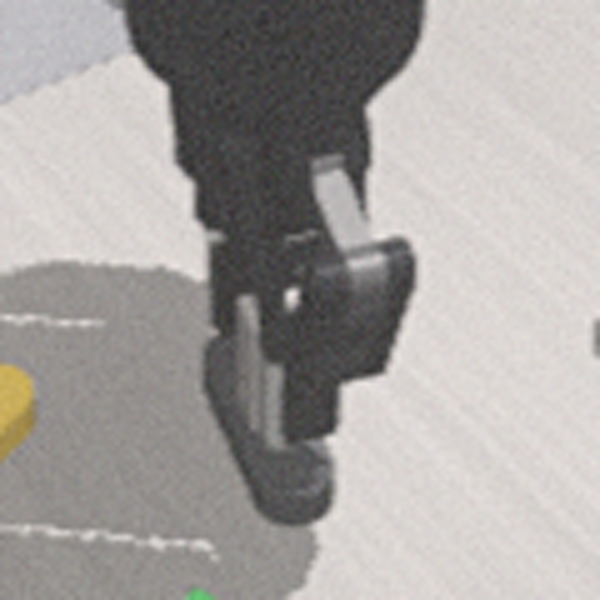

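Fingers stand on both sides of the pin at crop (255,370), above the plate. I'll close on it.

Call:
play_rows:
  travel:
    - [-0.1, 0, 0]
    - [0, 0, 0]
    - [0, 0, 0]
    - [0, 0, 0]
    - [0, 0, 0]
    - [0, 0, 0]
  rotation:
    - [0, 0.003, 0]
    - [0, 0, 0]
    - [0, 0, 0]
    - [0, 0, 0]
    - [0, 0, 0]
    - [0, 0, 0]
  claw: [3.0, 2.2, 1.7, 1.3, 1.0, 1.0]
  squeeze: 50

```text
time_s: 9.72
position: [0.456, -0.2314, 0.0242]
tool_rot: [[0.0, -0.253, -0.967], [-0.004, -0.967, 0.253], [-1.0, 0.003, -0.001]]
ft_force: [0.6, 0.2, -1.4]
grip_width: 0.0133
```

Call:
play_rows:
  travel:
    - [0.6, 1.2, 0.05]
    - [0.6, 1.2, 0]
    - [0.6, 1.2, 0]
    - [0.6, 1.2, 0]
    - [0.6, 1.2, 0]
    - [0.6, 1.2, 0]
    - [0.6, 1.2, 0]
    - [0.6, 1.2, 0]
    - [0.6, 1.2, 0]
    - [0.5, 1, 0]
    - [0, 0, 0]
    - [0, 0, 0]
  rotation:
    - [0, 0, 0.025]
    - [0, 0, 0.025]
    - [0, 0, 0.025]
    - [0, 0, 0.025]
    - [0, 0, 0.025]
    - [0, 0, 0.025]
    - [0, 0, 0.025]
    - [0, 0, 0.025]
    - [0, 0, 0.025]
    - [0, 0, 0.025]
    - [0, 0, 0]
    - [0, 0, 0]
  claw: [1.0, 1.0, 1.0, 1.0, 1.0, 1.0, 1.0, 1.0, 1.0, 1.0, 1.0, 1.0]

```text
time_s: 10.72
position: [0.5184, -0.104, 0.0242]
tool_rot: [[0.0, 0.014, -1.0], [-0.004, -1.0, -0.014], [-1.0, 0.004, -0.0]]
ft_force: [0.4, -1.3, -0.4]
grip_width: 0.0129
```

```bash
python3 look.py 7 side top
python3 - <<'E'
import cv2
for n,b,m in(("side",(240,120,400,240),5),("top",(170,140,370,290),4)):
    im=cv2.imread(f"pics/{n}7.png");x0,y0,x1,y1=b
    cv2.imwrite(f"pics/c7_{n}.png",cv2.convertScaleAbs(cv2.resize(im[y0:y1,x0:x1],None,fx=m,fy=m,interpolation=cv2.INTER_CUBIC),alpha=1.4))
E
```

```text
10.8167 [ 518.1 -104.4   24.2] [[0.0, 0.013, -1.0], [-0.004, -1.0, -0.013], [-1.0, 0.004, -0.0]] [-24.1  33.8  93.6  -0.2  52.5  65.3]
top tcp px [316.3 183.9]
side tcp px [331.5 206.4]
```

View pics/c7_side.png

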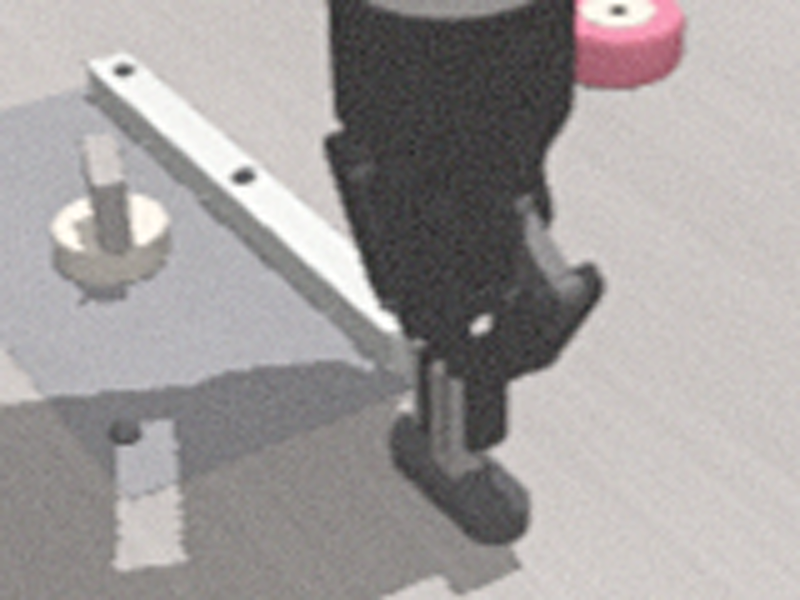

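View pics/c7_top.png

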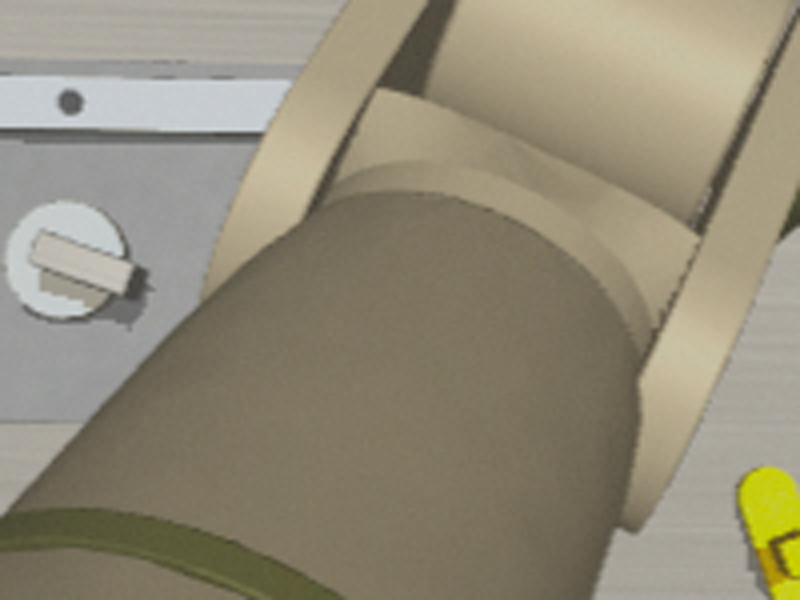

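Call:
play_rows:
  travel:
    - [0, 1.2, 0]
    - [0, 1.2, 0]
    - [0, 1.2, 0]
    - [0, 1.2, 0]
    - [0, 1.2, 0]
    - [0, 1.2, 0]
    - [0, 1.2, 0]
    - [0, 0, 0]
    - [0, 0, 0]
  rotation:
    - [0, 0, -0.007]
    - [0, 0, 0]
    - [0, 0, 0]
    - [0, 0, 0]
    - [0, 0, 0]
    - [0, 0, 0]
    - [0, 0, 0]
    - [0, 0, 0]
    - [0, 0, 0]
  claw: [1.0, 1.0, 1.0, 1.0, 1.0, 1.0, 1.0, 1.0, 1.0]

```text
time_s: 11.57
position: [0.517, -0.0153, 0.0243]
tool_rot: [[0.0, 0.003, -1.0], [-0.005, -1.0, -0.003], [-1.0, 0.005, -0.0]]
ft_force: [-0.2, -0.8, -1.3]
grip_width: 0.0133
```

Call:
play_rows:
  travel:
    - [0.1, 0, 0]
    - [0.1, 0, 0]
    - [0, 0, 0]
  rotation:
    - [0, 0, 0]
    - [0, 0, 0]
    - [0, 0, 0]
  claw: [1.0, 1.0, 1.0]

```text
time_s: 11.82
position: [0.5185, -0.0153, 0.0242]
tool_rot: [[-0.002, 0.003, -1.0], [-0.004, -1.0, -0.003], [-1.0, 0.004, 0.002]]
ft_force: [0.1, 1.5, 0.2]
grip_width: 0.0126
```

Call:
play_rows:
  travel:
    - [0.1, 0, 0]
    - [0.1, 0, 0]
    - [0.1, 0, 0]
    - [0, 0, 0]
  rotation:
    - [0, 0, 0]
    - [0, 0, 0]
    - [0, 0, 0]
    - [0, 0, 0]
  claw: [1.0, 1.0, 1.0, 1.0]

```text
time_s: 12.15
position: [0.5215, -0.0162, 0.0242]
tool_rot: [[-0.003, 0.001, -1.0], [-0.004, -1.0, -0.001], [-1.0, 0.004, 0.003]]
ft_force: [-0.5, 1.0, 1.3]
grip_width: 0.013
```

Call:
play_rows:
  travel:
    - [0.1, 0, 0]
    - [0.1, 0, 0]
  rotation:
    - [0, 0, 0]
    - [0, 0, 0]
  claw: [1.0, 1.0]

```text
time_s: 12.32
position: [0.5233, -0.0164, 0.0242]
tool_rot: [[-0.003, 0.001, -1.0], [-0.004, -1.0, -0.001], [-1.0, 0.004, 0.003]]
ft_force: [-6.3, -1.2, 4.8]
grip_width: 0.0131
```

Call:
play_rows:
  travel:
    - [-0.13, 0, 0]
    - [-0.13, 0, 0]
    - [0, 0.7, 0]
    - [0, 0.8, 0]
    - [0, 0.8, 0]
    - [0, 0.8, 0]
    - [0, 0.8, 0]
    - [0, 0.8, 0]
    - [0, 0.6, 0]
    - [0, 0, 0]
    - [0, 0, 0]
  rotation:
    - [0, 0, 0.005]
    - [0, 0, 0]
    - [0, 0, 0]
    - [0, 0, 0]
    - [0, 0, 0]
    - [0, 0, 0]
    - [0, 0, 0]
    - [0, 0, 0]
    - [0, 0, 0]
    - [0, 0, 0]
    - [0, 0, 0]
  claw: [1.0, 1.0, 1.0, 1.0, 1.0, 1.0, 1.0, 1.0, 1.0, 1.0, 1.0]

```text
time_s: 13.23
position: [0.5218, 0.0429, 0.0243]
tool_rot: [[0.0, 0.008, -1.0], [-0.005, -1.0, -0.008], [-1.0, 0.005, -0.0]]
ft_force: [0.0, -0.2, -0.5]
grip_width: 0.0133
```

Call:
play_rows:
  travel:
    - [-0.1, 0, 0]
    - [-0.06, 0, 0]
    - [0, 0, 0]
    - [0, 0, 0]
  rotation:
    - [0, 0, 0]
    - [0, 0, 0]
    - [0, 0, 0]
    - [0, 0, 0]
  claw: [1.0, 1.0, 1.0, 1.0]

```text
time_s: 13.57
position: [0.5202, 0.0428, 0.0242]
tool_rot: [[0.001, 0.007, -1.0], [-0.005, -1.0, -0.007], [-1.0, 0.005, -0.001]]
ft_force: [-0.3, 0.8, -1.0]
grip_width: 0.0129
```

```bash
python3 look.py 8 side
python3 - <<'E'
import cv2
for n,b,m in(("side",(220,110,340,210),6),):
    im=cv2.imread(f"pics/{n}8.png");x0,y0,x1,y1=b
    cv2.imwrite(f"pics/c8_{n}.png",cv2.convertScaleAbs(cv2.resize(im[y0:y1,x0:x1],None,fx=m,fy=m,interpolation=cv2.INTER_CUBIC),alpha=1.4))
E
```

```text
13.6167 [520.2  42.7  24.2] [[0.001, 0.007, -1.0], [-0.005, -1.0, -0.007], [-1.0, 0.005, -0.001]] [-8.2 33.3 94.6 -0.3 51.9 81.6]
top tcp px [225.1 180.7]
side tcp px [292.4 168.8]
```

View pics/c8_side.png

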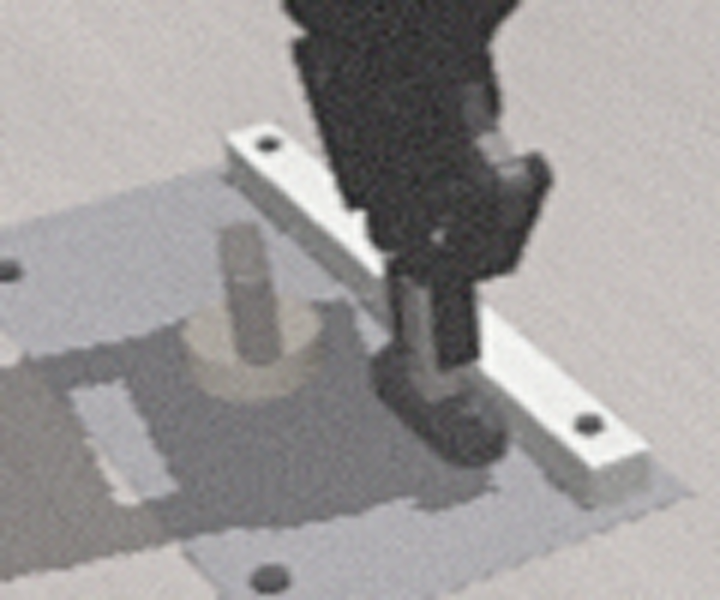

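Call:
play_rows:
  travel:
    - [0, 0.6, 0]
    - [0, 0.6, 0]
    - [0, 0.6, 0]
    - [0, 0.6, 0]
    - [0, 0, 0]
  rotation:
    - [0, 0, 0]
    - [0, 0, 0]
    - [0, 0, 0]
    - [0, 0, 0]
    - [0, 0, 0]
  claw: [1.0, 1.0, 1.0, 1.0, 1.0]

```text
time_s: 14.03
position: [0.5201, 0.0684, 0.0243]
tool_rot: [[0.001, 0.006, -1.0], [-0.005, -1.0, -0.006], [-1.0, 0.005, -0.001]]
ft_force: [0.4, 1.3, -0.9]
grip_width: 0.0128
```

Call:
play_rows:
  travel:
    - [-0.02, 0.6, 0]
    - [0, 0.6, 0]
    - [0, 0.6, 0]
    - [0, 0.6, 0]
    - [0, 0, 0]
  rotation:
    - [0, 0, 0]
    - [0, 0, 0]
    - [0, 0, 0]
    - [0, 0, 0]
    - [0, 0, 0]
  claw: [1.0, 1.0, 1.0, 1.0, 1.0]

```text
time_s: 14.45
position: [0.5198, 0.0956, 0.0242]
tool_rot: [[0.001, 0.007, -1.0], [-0.005, -1.0, -0.007], [-1.0, 0.005, -0.0]]
ft_force: [-0.5, 0.6, 0.4]
grip_width: 0.0129
```

No contact force yet, and the plate's middle is now in the gap.

Call:
play_rows:
  travel:
    - [0, 0.7, 0]
    - [0, 0.7, 0]
    - [0, 0.7, 0]
    - [0, 0.7, 0]
    - [0, 0.7, 0]
    - [0, 0.7, 0]
    - [0, 0, 0]
  rotation:
    - [0, 0, 0]
    - [0, 0, 0]
    - [0, 0, 0]
    - [0, 0, 0]
    - [0, 0, 0]
    - [0, 0, 0]
    - [0, 0, 0]
  claw: [1.0, 1.0, 1.0, 1.0, 1.0, 1.0, 1.0]

```text
time_s: 15.03
position: [0.5197, 0.1424, 0.0242]
tool_rot: [[0.001, 0.007, -1.0], [-0.005, -1.0, -0.007], [-1.0, 0.005, -0.001]]
ft_force: [-0.2, 0.9, -0.1]
grip_width: 0.0134
```

Call:
play_rows:
  travel:
    - [-0.02, 0.9, 0]
    - [0, 0.9, 0]
    - [0, 0.9, 0]
    - [0, 0.9, 0]
    - [0, 0.9, 0]
    - [0, 0.5, 0]
    - [0, 0, 0]
    - [0, 0, 0]
  rotation:
    - [0, 0, 0]
    - [0, 0, 0]
    - [0, 0, 0]
    - [0, 0, 0]
    - [0, 0, 0]
    - [0, 0, 0]
    - [0, 0, 0]
    - [0, 0, 0]
  claw: [1.0, 1.0, 1.0, 1.0, 1.0, 1.0, 1.0, 1.0]

```text
time_s: 15.7
position: [0.5192, 0.1986, 0.0243]
tool_rot: [[0.001, 0.008, -1.0], [-0.006, -1.0, -0.008], [-1.0, 0.006, -0.001]]
ft_force: [0.3, -2.2, 0.3]
grip_width: 0.0129
```

Call:
play_rows:
  travel:
    - [0, 0, 0]
    - [0, 0, 0]
    - [0, 0, 0]
    - [0, 0, 0]
    - [0, 0, 0]
    - [0, 0, 1]
    - [0, 0, 2]
    - [0, 0, 3]
    - [0, 0, 3]
    - [0, 0, 3]
    - [0, 0, 0]
    - [0, 0, 0]
  rotation:
    - [0, 0, 0]
    - [0, 0, 0]
    - [0, 0, 0]
    - [0, 0, 0]
    - [0, 0, 0]
    - [0, 0, 0]
    - [0, 0, 0]
    - [0, 0, 0]
    - [0, 0, 0]
    - [0, 0, 0]
    - [0, 0, 0]
    - [0, 0, 0]
  claw: [1.6, 2.5, 3.5, 4.0, 4.0, 4.0, 4.0, 4.0, 4.0, 4.0, 4.0, 4.0]

```text
time_s: 16.7
position: [0.5177, 0.197, 0.1531]
tool_rot: [[-0.001, 0.005, -1.0], [-0.005, -1.0, -0.005], [-1.0, 0.005, 0.001]]
ft_force: [-0.5, -0.0, -0.6]
grip_width: 0.0399
```

Now I'll move the arm away so the top camera can check the result.

Call:
play_rows:
  travel:
    - [0, -3, 1]
    - [0, -3.5, 1]
    - [0, -3.5, 0]
    - [0, -3.5, 0]
    - [0, -3.5, 0]
    - [0, -3.5, 0]
    - [0, -3.5, 0]
    - [0, -3.5, 0]
    - [0, -3.5, 0]
    - [0, -2, 0]
    - [0, 0, 0]
    - [0, 0, 0]
  rotation:
    - [0, 0, 0]
    - [0, 0, 0]
    - [0, 0, 0]
    - [0, 0, 0]
    - [0, 0, 0]
    - [0, 0, 0]
    - [0, 0, 0]
    - [0, 0, 0]
    - [0, 0, 0]
    - [0, 0, 0]
    - [0, 0, 0]
    - [0, 0, 0]
  claw: [4.0, 4.0, 4.0, 4.0, 4.0, 4.0, 4.0, 4.0, 4.0, 4.0, 4.0, 4.0]

```text
time_s: 17.7
position: [0.5115, -0.1473, 0.1702]
tool_rot: [[-0.007, 0.008, -1.0], [-0.001, -1.0, -0.008], [-1.0, 0.001, 0.007]]
ft_force: [0.1, -0.4, -0.7]
grip_width: 0.0398
```

```bash
python3 look.py 9 side top
python3 - <<'E'
from h import *
im=cv2.imread("pics/top9.png")
cv2.imwrite("pics/c9_top.png",cv2.convertScaleAbs(cv2.resize(im[140:260,90:290],None,fx=4,fy=4,interpolation=cv2.INTER_CUBIC),alpha=1.4))
S=lambda g:g.sum(2)/3
h=edges(im,(172,190,208,218),lambda g:(g[:,:,2]-g[:,:,0]>2)&(S(g)>100)); print("head",rect(h,"top",.058))
p=edges(im,(100,168,165,205),lambda g:S(g)<75);print("plate",rect(p,"top",.012))
E
```

```text
17.8 [ 511.7 -146.1  170.3] [[-0.007, 0.01, -1.0], [-0.002, -1.0, -0.01], [-1.0, 0.001, 0.007]] [-28.6  23.2  82.8  -0.3  74.3  61. ]
top tcp px [350.7 174.3]
side tcp px [342.5 142.9]
head (array([476.3,  90.5]), array([13.9, 39. ]), np.float32(71.8))
plate (array([519.1, 193.7]), array([ 31.3, 100.7]), np.float32(90.7))
```

View pics/c9_top.png

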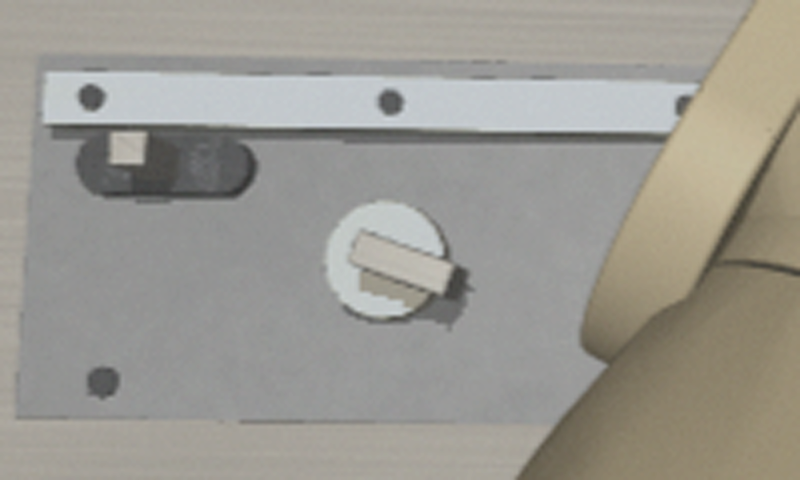

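View pics/side9.png

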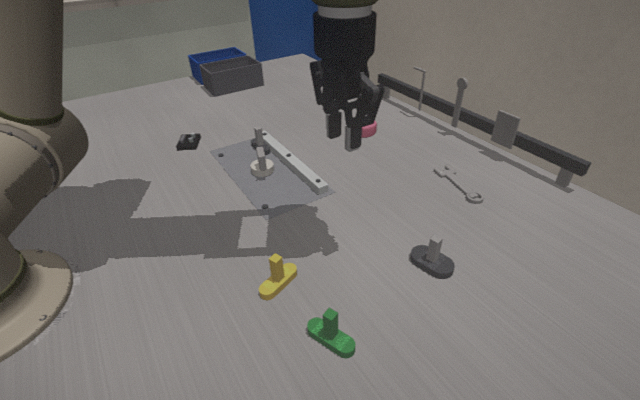

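The plate lies flat beside the fence (crop x 77–257), well clear of the disc. The head is still at 71.8° and the wide plate hasn't moved in the side view. I'm handing in.

```bash
python3 - <<'E'
from h import *
im=cv2.imread("pics/top9.png")
p=edges(im,(113,168,131,184),lambda g:(g.sum(2)/3>118)&(g[:,:,2]-g[:,:,0]>-2)&(np.arange(g.shape[0])[:,None]>36));print("pin",rect(p,"top",.054))
print(onz("top",121.6,176.6,.054)*1000)
print(env.close_job())
E
```

```text
pin (array([519. , 197.9]), array([11.5, 12. ]), np.float32(91.3))
[518.79890007 197.71370345  54.        ]
the job is handed in; nothing more can be done
None
```

The job is done and handed in at about 18 s on the robot's clock; no verdict is reported.

**Disc:** I gripped the bolt head and turned it from about 0.06 rad to about 1.25 rad, which makes the gap about 29 mm (about 5 mm of play). The last picture shows the head at 71.8° in world axes, so the setting held after the plate went through.

**Narrow plate:** I took it by the pin, touched it lightly to the fence (about 6 N sideways, about 8 N in all) to find the lane, and slid it through. Readings between moves in the gap stayed at the roughly 2 N noise level. It now lies flat with its pin at world (519, 198) mm. That is about 107 mm past the bolt along the fence and about 15 mm from the fence face, parallel to within about 1°.

**Wide plate:** I never touched it, and it looks unmoved in the side view. I only checked that by eye; I didn't measure its final position.

**Checks that disagreed:**
- **Cameras:** the side camera read about 5 mm lower in y than the top one. Contact on the bolt head agreed with the top camera, so I used that one.
- **Plate outline:** in the last top view it came out too large (31 × 101 mm) because shadow merged with it, so I took the plate's position from its pin.

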